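# Seat the glue pot in its warmer and start the heat

## Robot

A 7-joint arm with a two-finger parallel gripper is mounted at the origin on a cart in front of the work surface, level with it; the furniture and walls round the work are solid. World frame = base frame: x ahead of the robot, y to its left, z up, the work surface at z = 0. Lengths are in mm, angles in rad, forces in N, time in s.
With the tool pointing down it reaches from about 425 to 875 mm from the base axis. Payload 8.4 kg.
Tool frame: the origin (TCP) lies midway between the tips of the shut fingers; the grasp point (between the pads) lies 19 mm behind it; z points along the fingers, y is the line along which they close (so a half turn about z gives the same grasp; the last joint's range is limited). The gripper opens to 85 mm and grips with 20 to 120 N. Pads are 22 mm wide; open, the fingers measure 114 mm over their backs; the gripper's body (76 mm by 85 mm) begins 54 mm behind the grasp point. The pads swing forward as they close: fully open they stand 13 mm farther back than shut.
Start: joints at [-1.284, 0.333, 0.04, 1.465, -0.013, 1.343, -0.059], TCP at [244.594, 602.194, 231.308] pointing down, gripper open.
Joint ranges: [-2.58, 2.58], [-0.38, 2.09], [-1.3, 1.39], [0.25, 2.4], [-1.5, 4.64], [0.08, 2.09], [-2.65, 2.65]. Speed limits (rad/s): [2.22, 2.22, 2.79, 2.79, 3.14, 3.14, 3.14].

## Interface

Orientations are given as [roll, pitch, yaw] about the fixed x, y, z axes, in that order (R = Rz(yaw) Ry(pitch) Rx(roll)).
In Python, from rig import r, imaging gives the robot as it stands.
- The arm moves only by the shell command python3 -m pendant [FORCE], which reads ROWS from standard input. ROWS is a JSON list of rows, 1 to 8 of them, each of 5 numbers: the finger opening in mm, then dx, dy, dz in units of 20 mm, then a turn about the tool's z in units of 0.05 rad; each row is the pose to reach, as a shift and turn from the pose commanded when the command began, along the tool's axes at that moment; what a row does not reach only later rows make up. A row lasts 1/10 s, in which the tool goes at most 50 mm and 0.15 rad, less where a joint would pass 70% of its speed; a pose out of reach is approached as far as the arm can. The fingers move at their own pace and stop on an object; FORCE is the grip in N (left out, the last holds). Time passes only in rows, so rows that do not move let the fingers close. It prints the time, the measured TCP pose, the force, the opening and the grip force at its end. Input that does not fit is refused with a message, and nothing moves.
- r.state(): the state, without advancing time (a new reading comes with each control period).
- imaging.camera(name): name is "scene" or "top"; returns a dict with "img" (384x512x3 uint8, red, green, blue), "fov_y" (degrees; the focal length in pixels is half the picture's height over the tangent of half this angle, whatever the lens; pixels are square), "cx", "cy" (the principal point, pixels), "R" (3x3) and "t" (3): a world point X has camera coordinates R X + t. Camera axes: x right, y down, z forward; pixel columns grow to the right and rows downward; lengths in mm; the calibration is good to about 2 mm. A picture is of the moment at which its call begins. There is no depth.
- r.job_done(): hands the job in; it is judged then, once.
The state is a dict: "clock": time; "q": joint angles; "joint_vel": joint speeds; "joint_torque": joint torques, N m; "ee_pos": TCP position; "tcp_rot": TCP orientation; "wrist_force": force on the tool from outside, world axes, zero at the start; "ft_torque": the same for the moment, N m; "gripper_width": finger opening in mm; "grasp_force": force on a finger pad.
Only numpy, scipy, OpenCV 4.12 (cv2) and the standard library are available. Lean on these libraries where they do the work, as an engineer would, in place of code of your own. Each camera call takes 0.05 s, during which the arm holds its last target. There are 200 camera calls.

## Task

Get the glue warming. Stand the blue lidded glue pot, which lies on its side, upright on the bench and let go of it; then pick it up from above and let it down gently into the warmer's tapered well until the two tapers just meet, without dropping it in or pressing it down, so that a clear gap stays under its flange and it will lift out again. Once it rests there released, push the warmer's spring-centred toggle over to the green mark, hold it for about two seconds and let it spring back to the middle, leaving the other things on the bench where they are.

Things in the scene. Friction and masses are not known exactly. Their poses are not given: they have to be found in the camera images.
- glue_pot: Blue lidded glue pot, 115 mm tall, 0.4 kg; starts lying on foot edge and flange rim, axis 10 deg off level, knob the higher end, pointing roughly left (+y). Origin: centre of the foot's underside; z axis runs from foot to knob. Plain cone, 46 mm across at the foot, 56 mm at 42 mm, 62 mm at 70 mm; steel flange 70 mm across from 70 to 75 mm; low fixed lid to 84 mm. Smooth, can roll.
- pot_knob (a point): Centre of the pot's black knob, 104.5 mm from the foot on the pot's axis. The knob is a cylinder about that axis, 26 mm across, from 94 to 115 mm; below it a neck 13 mm across down to the lid at 84 mm.
- warmer: Electric glue warmer, fixed: dark base plate 130 x 250 x 22 mm (x, y, z), on it a round dark drum (115 mm across, rim 92 mm above the bench) towards +y (left) and a grey control box (100 x 84 mm, top 58 mm above the bench) towards -y (right). Origin: under the middle of the base plate, at bench height; z up.
- well_mouth (a point): Centre of the rim of the drum's tapered well, 92 mm above the bench, (0, 62, 92) mm in the warmer's frame. Well: 60 mm across at the rim, taper as the pot's, 70 mm deep. Set in lightly, the pot's flange stays 8 to 10 mm above the rim (foot 61 mm below it) and cone and wall squeeze each other with 10 to 60 N in all; a push over 15 N or a fall over 5 mm may wedge it (over 80 N).
- toggle (a joint): Angle of the steel toggle on the control box, rad: 0 upright, where its spring returns it; to +0.42 leaning towards the green mark, to -0.42 towards the red. Pivot at (0, -73, 62) mm in the warmer's frame, about its x axis. Full travel takes 3 N at the tip, 7 N near the root.
- toggle_tip (a point): Top of the toggle's bat, 41 mm above its pivot (103 mm above the bench when centred); the bat is 12 mm across at the top. Moves with the toggle.
- green_mark (a point): Green round mark on the control box beside the toggle, 24 mm from the toggle towards the warmer's -y end (away from the drum), 60 mm above the bench. The red mark is on the other side of the toggle.
- glue_jar: Small jar of glue pearls with a dark screw lid, 59 mm across and 76 mm tall, standing loose. Origin: centre of its underside. A bystander.
- wax_tin: Flat round wax tin, 67 mm across and 24 mm tall, lying loose. Origin: centre of its underside. A bystander.
- oak_wedge: Small pale oak wedge, 26 x 80 x 18 mm (x, y, z), lying loose. Origin: centre of its underside. A bystander.
Things that resemble listed ones, but are neither listed nor needed, are in the scene too. Of the things like the glue_pot, leave any that is orange, turquoise or yellow; of the rest the larger one is meant.

How it is judged (in metres and radians):
On the way, in this order (a step that is already met when the one before it is completed fails the run):
1. the pot stands upright on the bench, let go of (angle between glue_pot's own z axis and vertical below 0.08 rad and height (world z) of glue_pot below 0.006 m and contact force between glue_pot and the fingers below 0.1 N and linear speed of glue_pot below 0.03 m/s), for 0.3 s.
2. the pot rests upright in the well, let go of, its flange less than 12 mm above the rim (horizontal distance between glue_pot and well_mouth below 0.005 m and z of glue_pot in the frame of well_mouth below -0.058 m and angle between glue_pot's own z axis and vertical below 0.06 rad and contact force between glue_pot and the fingers below 0.1 N and linear speed of glue_pot below 0.03 m/s), for 0.3 s.
3. the toggle is held over at the green mark (beyond 0.28 rad for a second) (value of joint toggle above 0.28 rad and z of glue_pot in the frame of well_mouth below -0.058 m), for 1 s.
At the end, for the whole second after the job is handed in: The pot rests still and upright (within 0.06 rad) in the well, within 5 mm of its axis, with the underside of its flange 4 to 12 mm above the rim, and the toggle is back in the middle (within 0.08 rad) (horizontal distance between glue_pot and well_mouth below 0.005 m and z of glue_pot in the frame of well_mouth between -0.066 and -0.058 m and angle between glue_pot's own z axis and vertical below 0.06 rad and linear speed of glue_pot below 0.02 m/s and value of joint toggle between -0.08 and 0.08 rad); the robot touches nothing.
It fails at once if the pot is wedged in the well: cone and wall squeeze each other with more than 80 N in all (contact force between glue_pot and warmer above 80 N).
It fails at once if the glue jar, the wax tin or the oak wedge is moved by more than 30 mm (distance of any of glue_jar, wax_tin, oak_wedge from where it was at the start of the episode above 0.03 m).
It also fails if it takes over 72 s, if anything falls off the work surface, if the arm or the gripper's body presses on something with over 40 N, if the wrist force passes 120 N, or if a joint passes its speed limit or range.

## Working session

There is one attempt and no reset: what is moved stays moved. The work goes in short steps, Python scripts to look and compute and a shell command to move; the robot and the scene stay as the last step left them, time stands still between calls to the robot, and variables do not carry over. Pictures are saved under pics/ and viewed, at most 10 in all, crops included, and the job is handed in when it is done.

```bash
mkdir -p pics; ls
python3 - <<'E'
from rig import r, imaging
import cv2,numpy as np
for n in("scene","top"):
    c=imaging.camera(n); cv2.imwrite(f"pics/{n}0.png",cv2.resize(c["img"][:,:,::-1],(800,600),interpolation=cv2.INTER_CUBIC))
    print(n,c["fov_y"],c["cx"],c["cy"],np.round(c["R"],3).tolist(),np.round(c["t"],1).tolist(), (-np.array(c["R"]).T@np.array(c["t"])).round())
print(r.state())
E
```

```text
pics
scene 42.226364265638416 251.48249920284988 199.19160844418138 [[-0.828, -0.56, 0.019], [-0.323, 0.449, -0.833], [0.458, -0.696, -0.553]] [469.2, 226.8, 1452.1] [-203. 1172.  982.]
top 49.40990186722453 253.33024558492778 192.71513427797075 [[-0.003, -0.999, 0.032], [-0.987, -0.002, -0.159], [0.159, -0.032, -0.987]] [-7.3, 518.3, 1198.5] [ 321.   32. 1265.]
{'clock': 0.1, 'q': array([-1.28415503,  0.33377726,  0.03989957,  1.466185  , -0.01340488,
        1.34329945, -0.05852186]), 'joint_vel': array([ 1.33368979e-03,  5.23005962e-05, -1.49544797e-03, -1.59730418e-03,
        7.89594614e-04, -1.04283420e-05, -4.63695561e-04]), 'joint_torque': array([ 4.07168453e-03, -6.60021257e+01,  1.37012199e+00, -4.06471360e+01,
        1.70169800e-02,  8.96504876e-03,  7.84277177e-06]), 'ee_pos': array([244.50177557, 601.81670164, 230.5502154 ]), 'tcp_rot': array([-3.14019304e+00,  9.53743026e-05,  2.75568802e+00]), 'wrist_force': array([ 0.38474449,  0.3996324 , -0.52047078]), 'ft_torque': array([ 0.00912758, -0.04340268, -0.00016537]), 'grasp_force': 0.0, 'gripper_width': 85.56450862770082}
```

View pics/top0.png

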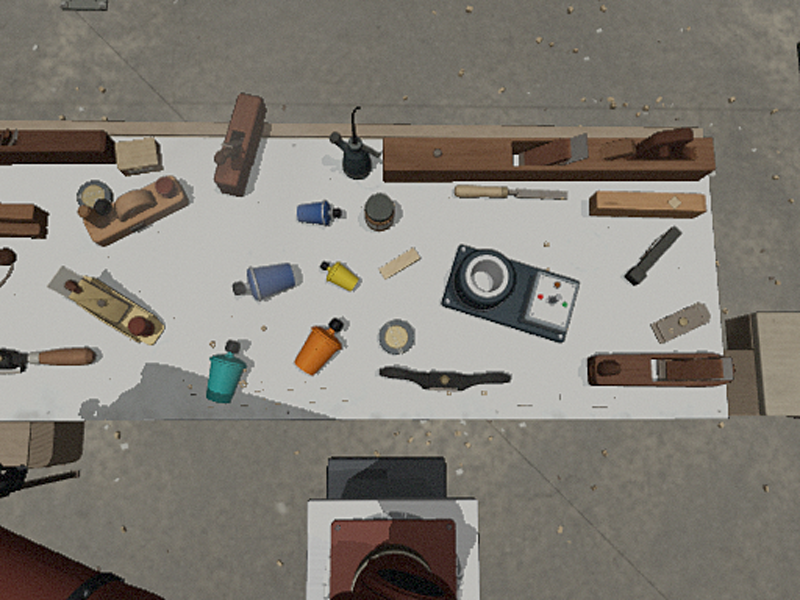

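View pics/scene0.png

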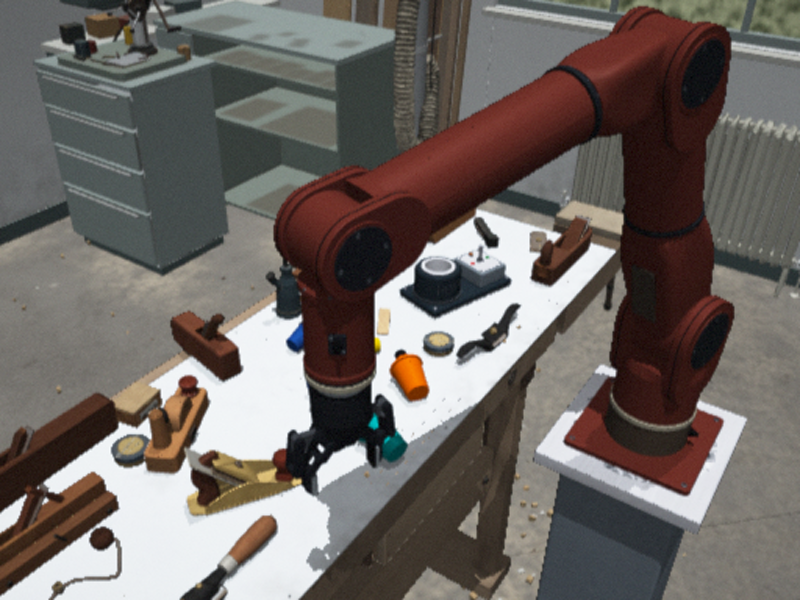

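The top view shows the meant (larger) blue pot at about (270,281) with its knob at (238,289). The smaller blue pot is at (317,212). The warmer drum is at (486,277), the toggle at (555,297), and the green mark just right of the toggle. In the scene view the arm hides the pot. I'll measure from the top view first.

```bash
cat > h.py <<'E'
from rig import r, imaging
import cv2,numpy as np
def load(n): 
    c=imaging.camera(n); c["R"]=np.array(c["R"]);c["t"]=np.array(c["t"]);c["f"]=192/np.tan(np.radians(c["fov_y"]/2));return c
def ray(c,u,v):
    return -c["R"].T@c["t"], c["R"].T@np.array([(u-c["cx"])/c["f"],(v-c["cy"])/c["f"],1])
def plane(c,u,v,z):
    o,d=ray(c,u,v); return o+d*(z-o[2])/d[2]
def cross(c1,p1,c2,p2):
    o1,d1=ray(c1,*p1);o2,d2=ray(c2,*p2)
    s=np.linalg.lstsq(np.c_[d1,-d2],o2-o1,rcond=None)[0]; a=o1+s[0]*d1;b=o2+s[1]*d2
    return (a+b)/2,np.linalg.norm(a-b)
def proj(c,X):
    p=c["R"]@np.array(X)+c["t"]; return c["cx"]+c["f"]*p[0]/p[2],c["cy"]+c["f"]*p[1]/p[2]
def totool(d,yaw): # world shift -> tool axes (pointing down)
    c,s=np.cos(yaw),np.sin(yaw); return np.round([c*d[0]+s*d[1],s*d[0]-c*d[1],-d[2]],1)
def blobs(m,mina=15):
    n,l,st,ce=cv2.connectedComponentsWithStats(m.astype(np.uint8)); return [(st[i].tolist(),ce[i].round(2).tolist(),(l==i)) for i in range(1,n) if st[i,4]>=mina]
E
python3 - <<'E'
from h import *
c=load("top"); im=c["img"]; cv2.imwrite("pics/raw_top.png",im[:,:,::-1])
h=cv2.cvtColor(im,cv2.COLOR_RGB2HSV); H,S,V=[h[:,:,i].astype(int) for i in range(3)]
for s,ce,m in blobs((abs(H-112)<15)&(S>60)&(V>50)): print("blue",s,ce,plane(c,*ce,30).round(1))
roi=np.zeros(H.shape,bool); roi[170:200,140:165]=1
for s,ce,m in blobs((V<70)&roi): print("knob",s,ce,plane(c,*ce,41).round(1))
roi[:]=0; roi[180:205,335:380]=1
for nm,mm in(("red",((H<8)|(H>172))&(S>130)),("green",(abs(H-65)<22)&(S>80))):
  for s,ce,m in blobs(mm&roi,3): print(nm,s,ce,plane(c,*ce,60).round(1))
a=cv2.resize(im[165:200,140:200],None,fx=13,fy=13,interpolation=cv2.INTER_NEAREST)[:, :780]
b=cv2.resize(im[150:222,278:376],None,fx=8,fy=8,interpolation=cv2.INTER_NEAREST)
cv2.imwrite("pics/a.png",a[:,:,::-1]);cv2.imwrite("pics/b.png",b[:,:,::-1])
E
```

```text
blue [207, 129, 4, 14, 43] [208.37, 135.91] [695.7 129.3  30. ]
blue [190, 130, 17, 14, 186] [198.15, 136.18] [694.6 160.4  30. ]
blue [163, 169, 26, 19, 346] [175.62, 177.72] [565.1 225.4  30. ]
blue [158, 173, 7, 18, 46] [160.72, 181.28] [554.1 269.4  30. ]
knob [149, 181, 8, 8, 34] [151.85, 184.53] [542.2 293.   41. ]
red [344, 189, 3, 2, 6] [345.0, 189.5] [ 525.6 -277.5   60. ]
green [360, 193, 3, 3, 7] [361.0, 194.29] [ 511.4 -324.5   60. ]
```

View pics/a.png

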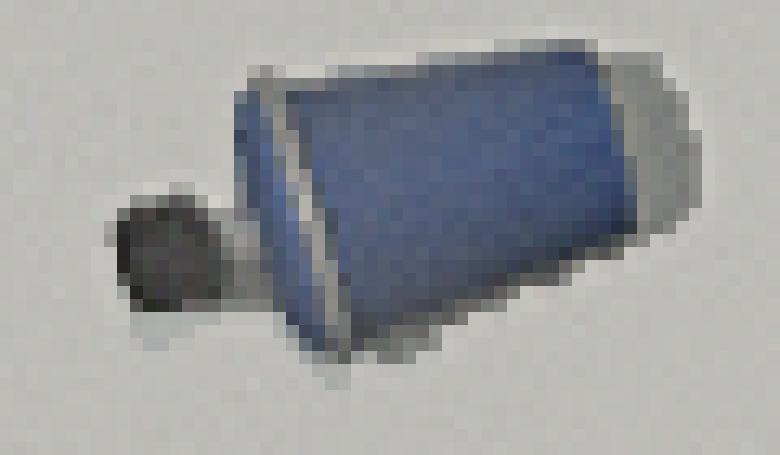

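View pics/b.png

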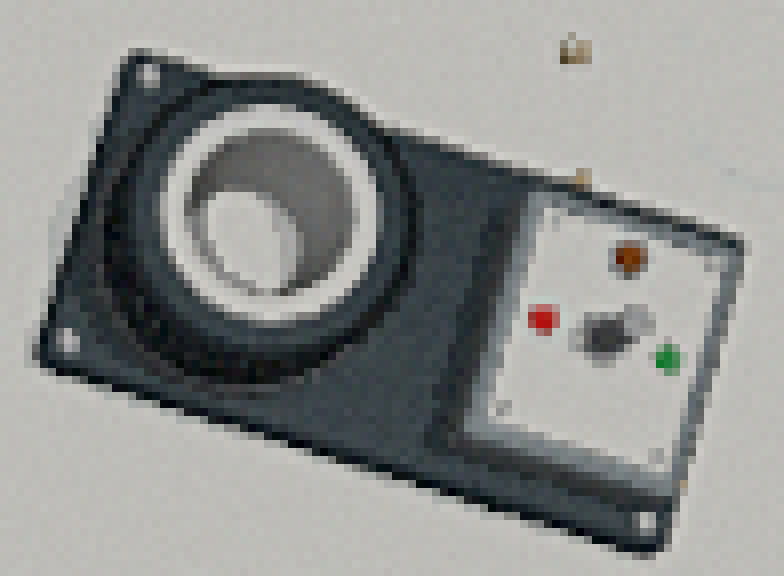

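Crop a: the pot's knob is at (175,255), its steel flange at (310,215) and its foot end at (615,140). Crop b: the well ring is at about (272,213), the dark toggle root at (604,338) with its light tip at (637,322), red at (543,320) and green at (668,358). I'll clear the arm out of the scene camera's view of the pot.

Run:
```python
from h import *
print(totool([256,-622,120],2.756))
im=cv2.imread("pics/raw_top.png")[:,:,::-1]; c=load("top")
g=im.min(2).astype(int)
roi=np.zeros(g.shape,bool); roi[160:194,295:328]=1
# white ring
for s,ce,m in blobs((g>150)&roi,30):
    print(s,ce); 
    cs,_=cv2.findContours(m.astype(np.uint8),cv2.RETR_CCOMP,cv2.CHAIN_APPROX_NONE)
    for k in cs:
        if len(k)>15: e=cv2.fitEllipse(k); print("ell",np.round(e[0],2),np.round(e[1],1),plane(c,*e[0],92).round(1))
print("foot",plane(c,187.3,175.8,23).round(1))
for nm,p,z in(("red",(345,189.5),60),("green",(361,194.3),60),("tip",(357.6,190.2),103)): print(nm,plane(c,*p,z).round(1))
```

```text
[-471.1 -480.  -120. ]
[318, 160, 10, 6, 35] [324.0, 161.74]
ell [324.07 161.86] [ 4.6 10.1] [ 601.3 -211.2   92. ]
[298, 163, 27, 27, 316] [310.54, 177.3]
ell [311.27 176.14] [25.5 26.3] [ 558.9 -172.9   92. ]
ell [311.59 175.76] [20.9 21.6] [ 560.  -173.8   92. ]
foot [572.5 191.5  23. ]
red [ 525.6 -277.5   60. ]
green [ 511.3 -324.5   60. ]
tip [ 516.3 -302.6  103. ]
```

The manual's scale: shifts go in units of 20 mm and turns go in units of 0.05 rad. Converting my numbers, -214 mm is -10.7, -210 mm is -10.5, 0.5 rad is 10.

```bash
echo '[[85,0,0,-2.5,0],[85,0,0,-5,0],[85,-1.75,-1.75,-6,0],[85,-3.5,-3.55,-6,2],[85,-5.25,-5.35,-6,4],[85,-7,-7.15,-6,6],[85,-8.75,-8.9,-6,8],[85,-10.5,-10.7,-6,10]]' | python3 -m pendant 20; echo '[[85,-0.75,-2.25,0,2],[85,-1.25,-4.75,0,4],[85,-1.75,-7.25,0,6],[85,-2.25,-9.5,0,8],[85,-3,-11.75,0,9],[85,-3,-14,0,9],[85,-3,-16,0,9],[85,-3,-16,0,9]]' | python3 -m pendant
python3 - <<'E'
from h import *
s=r.state(); print(s["q"].round(2),s["ee_pos"],s["tcp_rot"])
c=load("scene"); cv2.imwrite("pics/raw_scene.png",c["img"][:,:,::-1])
t=load("top"); cv2.imwrite("pics/raw_top2.png",t["img"][:,:,::-1])
for p in([565,225,30],[542,293,41],[560,-174,92],[516,-302,103]): print(np.round(proj(c,p),1))
a=cv2.resize(c["img"][140:290,150:350],None,fx=4,fy=4,interpolation=cv2.INTER_NEAREST)
cv2.imwrite("pics/c.png",a[:,:,::-1])
E
```

```text
clock: 1.0
ee_pos: [357.7, 326.0, 351.3]
tcp_rot: [3.141, -0.0, 2.252]
wrist_force: [0.2, -0.2, 0.8]
gripper_width: 85.1
grasp_force: 0.0
clock: 1.8
ee_pos: [210.8, 172.8, 283.3]
tcp_rot: [-2.98, -0.088, 1.872]
wrist_force: [2.6, 2.0, -0.2]
gripper_width: 84.7
grasp_force: 0.0
[-0.39 -0.38 -0.2   2.07 -0.2   1.58 -0.25] [210.80468342 172.79973263 283.30501529] [-2.97988834 -0.08761152  1.87247692]
[211.3 238.1]
[203.2 249.5]
[280.7 168.8]
[308.9 155.7]
```

View pics/c.png

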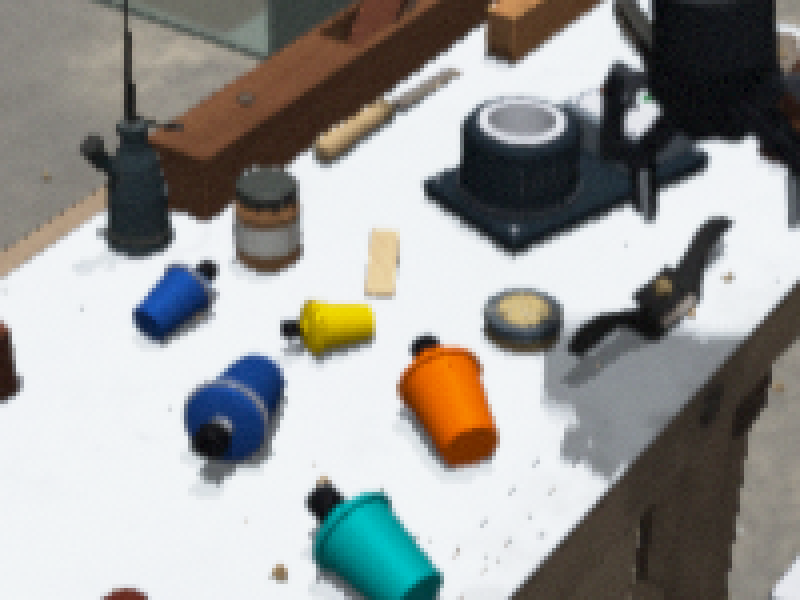

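The scene crop shows the knob at (212,440), the pot body at (235,405) and the well rim at (520,120), all as projected from the top view. Next I'll triangulate.

```bash
python3 - <<'E'
from h import *
c=load("scene");t=load("top")
g=c["img"].max(2).astype(int); roi=np.zeros(g.shape,bool); roi[238:262,192:215]=1
k=[b for b in blobs((g<75)&roi)]
for s,ce,m in k: print("scene knob",s,ce)
ks=max(k,key=lambda b:b[0][4])[1]
g2=t["img"].max(2).astype(int); roi=np.zeros(g.shape,bool); roi[176:196,145:160]=1
k=[b for b in blobs((g2<75)&roi)]; kt=max(k,key=lambda b:b[0][4])[1]; print(kt)
print("knob",cross(t,kt,c,ks))
g3=c["img"].min(2).astype(int); roi[:]=0; roi[160:180,265:297]=1
for s,ce,m in blobs((g3>185)&roi,20):
    cs,_=cv2.findContours(m.astype(np.uint8),cv2.RETR_CCOMP,cv2.CHAIN_APPROX_NONE)
    for q in cs:
        if len(q)>12:
            e=cv2.fitEllipse(q); print(np.round(e[0],1),np.round(e[1],1),cross(t,(311.4,175.95),c,e[0]))
s=r.state(); print(s["ee_pos"],s["tcp_rot"],s["q"])
print("tool shift to (560,270,200)",)
E
echo '[[85,0,0,0,0],[85,0,0,0,0]]' | python3 -m pendant
```

```text
scene knob [198, 246, 13, 10, 80] [203.08, 250.24]
[152.08, 184.58]
knob (array([542.58408911, 293.00878185,  38.07064661]), np.float64(0.10489064757632889))
[280.7 166.2] [16.2 30.4] (array([ 557.70691919, -170.67793234,  104.56168934]), np.float64(1.7396849929462936))
[280.1 169.5] [ 9.3 18.2] (array([ 560.89634031, -173.43961153,   88.82731421]), np.float64(1.710041746861022))
[225.1222404  153.09620313 284.01302231] [-2.97377607 -0.11302969  1.80395345] [-0.39505181 -0.38025474 -0.11209437  2.07013369 -0.19296204  1.58411555
 -0.24328951]
tool shift to (560,270,200)
clock: 2.2
ee_pos: [225.6, 154.8, 285.6]
tcp_rot: [-2.977, -0.114, 1.808]
wrist_force: [0.2, -0.5, 0.8]
gripper_width: 85.3
grasp_force: 0.0
```

Scaled: 50 mm is 2.5, 40 mm is 2.

```bash
echo '[[85,0.5,2.5,0,0],[85,1,5,0,0],[85,1.5,7.5,0,0],[85,2,10,0,0],[85,2.5,12.5,0.5,0],[85,3,14.5,1,0],[85,3.5,16.5,1,0],[85,3.5,16.5,1,0]]' | python3 -m pendant; python3 -c "
from h import *
s=r.state();print(s['q'].round(2),s['ee_pos'],s['tcp_rot'])"
```

```text
clock: 3.0
ee_pos: [522.3, 308.0, 215.6]
tcp_rot: [-2.972, -0.113, 1.808]
wrist_force: [0.0, 0.2, -0.3]
gripper_width: 85.3
grasp_force: 0.0
[-0.44  0.36 -0.1   1.48 -0.12  1.44 -0.26] [522.30880649 308.00626468 215.56747751] [-2.97235203 -0.11304436  1.80832179]
```

```bash
cat >> h.py <<'E'
from scipy.spatial.transform import Rotation as Ro
def go(X):
    s=r.state(); R=Ro.from_euler("xyz",s["tcp_rot"]); return "shift",R.inv().apply(np.array(X)-s["ee_pos"]).round(1)
def st():
    s=r.state(); R=Ro.from_euler("xyz",s["tcp_rot"]).as_matrix(); print(s["clock"],s["q"].round(2),s["ee_pos"].round(1),s["tcp_rot"].round(3),"toolz",R[:,2].round(3),"F",s["wrist_force"].round(1),"w",round(s["gripper_width"],1),round(s["grasp_force"],1))
E
python3 -c "
from h import *
st();print(go([522,308,400]),go([740,-270,400]), go([860,-313,400]))"
```

```text
3.0 [-0.44  0.36 -0.1   1.48 -0.12  1.44 -0.26] [522.3 308.  215.6] [-2.972 -0.113  1.808] toolz [-0.19   0.068 -0.979] F [ 0.   0.2 -0.3] w 85.3 0.0
('shift', array([  20.9,  -31.2, -180.6])) ('shift', array([-588.3,   32. , -261.5])) ('shift', array([-657.9,  135.6, -287.3]))
```

```bash
echo '[[85,0,-0.5,-2.5,0],[85,0,-1,-5,0],[85,-1.5,-1.5,-7,0],[85,-3.5,-1.4,-7.5,0],[85,-5.75,-1.3,-8,0],[85,-8,-1.2,-8.5,0],[85,-10.25,-1,-9,0],[85,-12.5,-0.75,-9.5,0]]' | python3 -m pendant; echo '[[85,-2.25,0.25,-0.5,0],[85,-4.5,0.5,-1,0],[85,-6.75,0.75,-1.5,0],[85,-9,1,-2,0],[85,-11.25,1.5,-2.5,0],[85,-13.5,1.75,-3,0],[85,-15.5,2,-3.25,0],[85,-17,2.25,-3.5,0]]' | python3 -m pendant; python3 -c "
from h import *
st();print(go([860,-313,400]),go([900,-328,400]))"
```

```text
clock: 3.8
ee_pos: [599.7, 46.0, 380.9]
tcp_rot: [-2.978, -0.113, 1.809]
wrist_force: [2.1, 0.4, 0.3]
gripper_width: 85.2
grasp_force: 0.0
clock: 4.6
ee_pos: [721.3, -271.5, 386.7]
tcp_rot: [-2.995, -0.099, 1.809]
wrist_force: [0.1, -0.1, -0.6]
gripper_width: 84.8
grasp_force: 0.0
4.6 [ 0.24  0.85  0.29  0.39 -0.23  2.09  0.6 ] [ 721.3 -271.5  386.7] [-2.995 -0.099  1.809] toolz [-0.165  0.061 -0.984] F [ 0.1 -0.1 -0.6] w 84.8 0.0
('shift', array([-71.4, 120.6, -38.4])) ('shift', array([-95.3, 155.2, -45.9]))
```

```bash
echo '[[85,-1,1.75,-0.5,0],[85,-1,1.75,-0.5,0]]' | python3 -m pendant; python3 -c "
from h import *
st()";  echo '[[85,-0.75,1.25,-0.25,0],[85,-0.75,1.25,-0.25,0]]' | python3 -m pendant; python3 -c "
from h import *
st();print(go([860,-313,400]))"
```

```text
clock: 4.8
ee_pos: [744.9, -275.1, 372.2]
tcp_rot: [-3.013, -0.088, 1.811]
wrist_force: [-0.1, 0.4, -1.6]
gripper_width: 84.7
grasp_force: 0.0
4.8 [ 0.24  0.91  0.33  0.31 -0.28  2.09  0.6 ] [ 744.9 -275.1  372.2] [-3.013 -0.088  1.811] toolz [-0.145  0.054 -0.988] F [-0.1  0.4 -1.6] w 84.7 0.0
clock: 5.0
ee_pos: [758.9, -278.0, 364.1]
tcp_rot: [-3.027, -0.079, 1.812]
wrist_force: [-0.6, -0.6, -1.0]
gripper_width: 85.2
grasp_force: 0.0
5.0 [ 0.24  0.96  0.44  0.26 -0.38  2.09  0.6 ] [ 758.9 -278.   364.1] [-3.027 -0.079  1.812] toolz [-0.13   0.049 -0.99 ] F [-0.6 -0.6 -1. ] w 85.2 0.0
('shift', array([-55.1,  84.6, -50.5]))
```

Scaled: 60 mm is 3, -40 mm is -2.

```bash
echo '[[85,-2,3,-2,0],[85,-2,3,-2,0],[85,-2,3,-2,0]]' | python3 -m pendant; python3 -c "
from h import *
st();print(go([860,-313,400]))"
```

```text
clock: 5.3
ee_pos: [770.0, -284.1, 364.6]
tcp_rot: [-3.057, -0.062, 1.812]
wrist_force: [0.5, -0.8, -0.7]
gripper_width: 85.0
grasp_force: 0.0
5.3 [ 0.19  1.01  1.03  0.26 -0.91  2.09  0.67] [ 770.  -284.1  364.6] [-3.057 -0.062  1.812] toolz [-0.097  0.04  -0.994] F [ 0.5 -0.8 -0.7] w 85.0 0.0
('shift', array([-47.3,  76.9, -45.1]))
```

Scaled: 60 mm is 3, -40 mm is -2.

```bash
echo '[[85,-2,3,-2,0],[85,-2,3,-2,0],[85,-2,3,-2,0]]' | python3 -m pendant; python3 -c "
from h import *
st()"; echo '[[85,-2,3,-2,0],[85,-2,3,-2,0],[85,-2,3,-2,0]]' | python3 -m pendant; python3 -c "
from h import *
st();print(go([860,-313,400]))"
```

```text
clock: 5.6
ee_pos: [783.7, -285.6, 362.4]
tcp_rot: [-3.088, -0.046, 1.817]
wrist_force: [1.0, -1.1, 0.8]
gripper_width: 85.0
grasp_force: 0.0
5.6 [ 0.18  1.06  1.38  0.25 -1.25  2.09  0.7 ] [ 783.7 -285.6  362.4] [-3.088 -0.046  1.817] toolz [-0.063  0.032 -0.997] F [ 1.  -1.1  0.8] w 85.0 0.0
clock: 5.9
ee_pos: [780.5, -288.5, 375.9]
tcp_rot: [-3.099, -0.034, 1.811]
wrist_force: [0.2, 0.1, 0.7]
gripper_width: 85.0
grasp_force: 0.0
5.9 [ 0.18  1.04  1.38  0.25 -1.25  2.09  0.7 ] [ 780.5 -288.5  375.9] [-3.099 -0.034  1.811] toolz [-0.049  0.023 -0.999] F [0.2 0.1 0.7] w 85.0 0.0
('shift', array([-41.9,  70.2, -28.6]))
```

Scaled: 140 mm is 7, 90 mm is 4.5.

```bash
echo '[[85,-2,4.5,0,0],[85,-3,7,0,0],[85,-3,7,0,0]]' | python3 -m pendant; python3 -c "
from h import *
st()"; echo '[[85,-2,3,-3,0],[85,-3,5,-4,0],[85,-3,5,-4,0],[85,-3,5,-4,0]]' | python3 -m pendant; python3 -c "
from h import *
st();print(go([860,-313,400]))"
```

```text
clock: 6.2
ee_pos: [790.2, -269.8, 360.3]
tcp_rot: [-3.089, -0.051, 1.813]
wrist_force: [0.0, 0.3, 0.3]
gripper_width: 85.3
grasp_force: 0.0
6.2 [ 0.16  1.06  1.38  0.25 -1.26  2.09  0.68] [ 790.2 -269.8  360.3] [-3.089 -0.051  1.813] toolz [-0.063  0.036 -0.997] F [0.  0.3 0.3] w 85.3 0.0
clock: 6.6
ee_pos: [787.3, -267.9, 382.2]
tcp_rot: [-3.112, -0.039, 1.812]
wrist_force: [-0.5, -0.2, -0.2]
gripper_width: 84.7
grasp_force: 0.0
6.6 [ 0.16  1.03  1.38  0.26 -1.26  2.09  0.67] [ 787.3 -267.9  382.2] [-3.112 -0.039  1.812] toolz [-0.038  0.031 -0.999] F [-0.5 -0.2 -0.2] w 84.7 0.0
('shift', array([-60.5,  59.2, -21.8]))
```

Scaled: -40 mm is -2, -140 mm is -7.

```bash
echo '[[85,-2.5,-0.5,0,0],[85,-5,-1,0,0],[85,-7,-1.5,-0.5,0],[85,-7,-1.5,-2,0],[85,-7,-1.5,-2,0]]' | python3 -m pendant; python3 -c "
from h import *
st()"; echo '[[85,0,0.5,-1.5,0],[85,0,0.5,-1.5,0]]' | python3 -m pendant; python3 -c "
from h import *
st()"
```

```text
clock: 7.1
ee_pos: [735.7, -382.5, 394.9]
tcp_rot: [-3.126, -0.03, 1.81]
wrist_force: [-0.5, -0.1, 1.2]
gripper_width: 85.1
grasp_force: 0.0
7.1 [ 0.3   1.02  1.38  0.26 -1.25  2.09  0.82] [ 735.7 -382.5  394.9] [-3.126 -0.03   1.81 ] toolz [-0.022  0.026 -0.999] F [-0.5 -0.1  1.2] w 85.1 0.0
clock: 7.3
ee_pos: [734.0, -369.9, 416.5]
tcp_rot: [-3.14, -0.02, 1.816]
wrist_force: [-0.1, -0.1, -0.2]
gripper_width: 84.7
grasp_force: 0.0
7.3 [ 0.29  0.98  1.3   0.25 -1.17  2.09  0.81] [ 734.  -369.9  416.5] [-3.14  -0.02   1.816] toolz [-0.007  0.019 -1.   ] F [-0.1 -0.1 -0.2] w 84.7 0.0
```

```bash
python3 -c "
from h import *
print(go([542,295,260]))"
```

```text
('shift', array([688.3, -24.7, 170.1]))
```

Scaled: 355 mm is 17.75, 310 mm is 15.5, -0.02 rad is -0.4.

```bash
echo '[[85,2,-0.25,0,0],[85,4.25,-0.5,0,0],[85,6.5,-0.75,0.25,0],[85,8.75,-1,0.5,0],[85,11,-1.25,1,0],[85,13.25,-1.25,1.5,0],[85,15.5,-1.25,2,0],[85,17.75,-1.25,2.75,-0.4]]' | python3 -m pendant 20;echo '[[85,2.25,0,0.75,0],[85,4.5,0,1.5,0],[85,6.75,0,2.25,0],[85,9,0,3,0],[85,11.25,0,3.75,0],[85,13.5,0,4.5,0],[85,15.75,0,5.5,-0.4],[85,16.65,0,5.75,-0.4]]' | python3 -m pendant; python3 -c "
from h import *
st();print(go([541.8,295.4,70]),go([541.8,295.4,24]))"
```

```text
clock: 8.1
ee_pos: [623.7, -29.2, 366.2]
tcp_rot: [-3.139, -0.022, 1.836]
wrist_force: [0.6, 0.2, 1.0]
gripper_width: 85.1
grasp_force: 0.0
clock: 8.9
ee_pos: [533.3, 298.1, 256.3]
tcp_rot: [-3.136, -0.024, 1.862]
wrist_force: [-0.1, -0.6, -0.5]
gripper_width: 84.7
grasp_force: 0.0
8.9 [-1.5   0.52  1.31  1.57 -0.52  1.46  0.15] [533.3 298.1 256.3] [-3.136 -0.024  1.862] toolz [-0.012  0.021 -1.   ] F [-0.1 -0.6 -0.5] w 84.7 0.0
('shift', array([ -9.5,   8.4, 186.1])) ('shift', array([-10.5,   8.7, 232.1]))
```

```bash
echo '[[85,-0.45,0.4,2.25,0],[85,-0.45,0.4,4.5,0],[85,-0.45,0.4,6.75,0],[85,-0.45,0.4,8.5,0],[85,-0.45,0.4,9.1,0],[85,-0.45,0.4,9.2,0],[85,-0.45,0.4,9.2,0]]' | python3 -m pendant
python3 - <<'E'
from h import *
st();print(go([541.8,295.4,24]))
c=load("scene");cv2.imwrite("pics/d.png",cv2.resize(c["img"][190:290,140:270],None,fx=5,fy=5,interpolation=cv2.INTER_NEAREST)[:,:,::-1])
E
```

```text
clock: 9.6
ee_pos: [545.7, 288.4, 75.6]
tcp_rot: [-3.139, -0.022, 1.853]
wrist_force: [0.0, 0.8, 0.6]
gripper_width: 85.2
grasp_force: 0.0
9.6 [-1.36  0.67  1.14  1.76 -0.69  1.16  0.27] [545.7 288.4  75.6] [-3.139 -0.022  1.853] toolz [-0.008  0.021 -1.   ] F [0.  0.8 0.6] w 85.2 0.0
('shift', array([ 6.6, -1.7, 51.8]))
```

View pics/d.png

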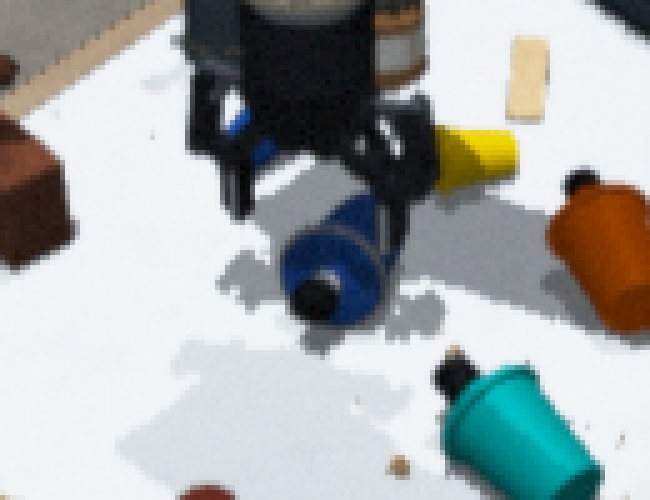

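The fingers (225,190) and (400,210) straddle the pot line, with the knob at (314,300) between and below them. I'll descend and close gently.

Scaled: 40 mm is 2, 6 mm is 0.3.

```bash
echo '[[85,0.3,-0.1,1,0],[85,0.3,-0.1,2,0],[85,0.3,-0.1,2.5,0],[85,0.3,-0.1,2.55,0],[85,0.3,-0.1,2.55,0],[85,0.3,-0.1,2.55,0]]' | python3 -m pendant; python3 -c "
from h import *
st()"; echo '[[15,0,0,0,0],[15,0,0,0,0],[15,0,0,0,0],[15,0,0,0,0],[15,0,0,0,0],[15,0,0,0,0],[15,0,0,0,0],[15,0,0,0,0]]' | python3 -m pendant 20; python3 -c "
from h import *
st()"
```

```text
clock: 10.25
ee_pos: [541.2, 294.2, 23.9]
tcp_rot: [-3.138, -0.022, 1.852]
wrist_force: [0.3, 1.3, 0.4]
gripper_width: 84.9
grasp_force: 0.0
10.25 [-1.34  0.72  1.07  1.8  -0.75  1.08  0.3 ] [541.2 294.2  23.9] [-3.138 -0.022  1.852] toolz [-0.009  0.02  -1.   ] F [0.3 1.3 0.4] w 84.9 0.0
clock: 11.05
ee_pos: [540.7, 294.4, 23.2]
tcp_rot: [-3.138, -0.022, 1.853]
wrist_force: [-0.8, 0.3, 2.4]
gripper_width: 25.4
grasp_force: 19.4
11.05 [-1.34  0.72  1.07  1.8  -0.75  1.08  0.3 ] [540.7 294.4  23.2] [-3.138 -0.022  1.853] toolz [-0.01  0.02 -1.  ] F [-0.8  0.3  2.4] w 25.4 19.4
```

Scaled: -59 mm is -2.95, -6 mm is -0.3.

```bash
echo '[[15,-0.3,0,-0.65,0],[15,-0.7,0,-1.3,0],[15,-1.15,0,-1.85,0],[15,-1.7,0,-2.35,0],[15,-2.3,0,-2.75,0],[15,-2.95,0,-3.1,0],[15,-2.95,0,-3.1,0]]' | python3 -m pendant; python3 -c "
from h import *
st()"
```

```text
clock: 11.75
ee_pos: [558.9, 233.4, 85.0]
tcp_rot: [-3.139, -0.021, 1.849]
wrist_force: [0.1, -0.5, -2.2]
gripper_width: 25.5
grasp_force: 20.0
11.75 [-1.3   0.64  1.16  1.78 -0.66  1.17  0.35] [558.9 233.4  85. ] [-3.139 -0.021  1.849] toolz [-0.008  0.02  -1.   ] F [ 0.1 -0.5 -2.2] w 25.5 20.0
```

Scaled: -65 mm is -3.25, -46 mm is -2.3.

```bash
echo '[[15,-0.45,0,-0.2,0],[15,-0.9,0,-0.3,0],[15,-1.35,0,-0.4,0],[15,-1.85,0,-0.45,0],[15,-2.3,0,-0.5,0],[15,-2.75,0,-0.45,0],[15,-3.25,0,-0.35,0],[15,-3.25,0,-0.35,0]]' | python3 -m pendant
python3 - <<'E'
from h import *
st()
c=load("scene");cv2.imwrite("pics/e.png",cv2.resize(c["img"][170:290,140:290],None,fx=5,fy=5,interpolation=cv2.INTER_NEAREST)[:,:,::-1])
E
```

```text
clock: 12.55
ee_pos: [576.4, 172.2, 89.5]
tcp_rot: [-3.138, -0.022, 1.851]
wrist_force: [0.5, 0.3, -1.9]
gripper_width: 25.3
grasp_force: 20.1
12.55 [-1.2   0.63  1.16  1.79 -0.65  1.17  0.45] [576.4 172.2  89.5] [-3.138 -0.022  1.851] toolz [-0.009  0.02  -1.   ] F [ 0.5  0.3 -1.9] w 25.3 20.1
```

View pics/e.png

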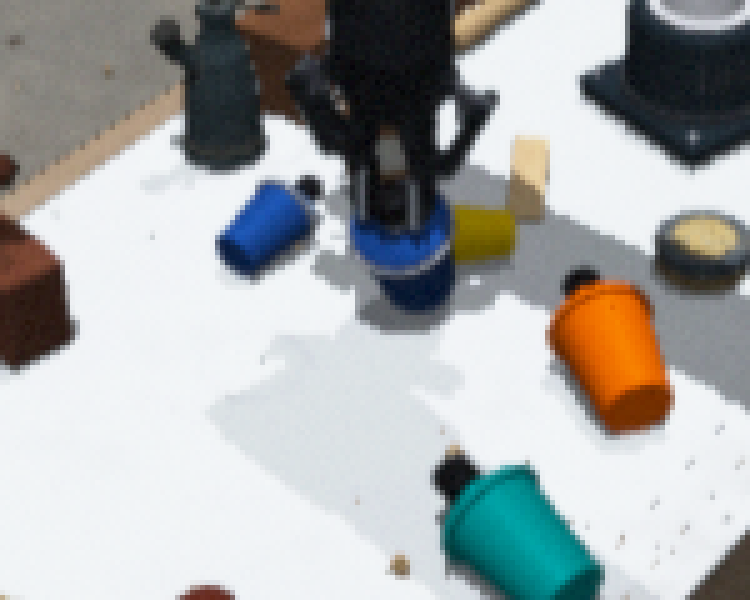

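The pot is nearly upright (foot at (418,290), lid at (403,232)) and still leans a little left. I'll move slightly further over, then measure again.

Scaled: -13 mm is -0.65, -10 mm is -0.5.

```bash
echo '[[15,-0.25,0,0,0],[15,-0.5,0,0,0],[15,-0.65,0,0.05,0],[15,-0.65,0,0.05,0],[15,-0.65,0,0.05,0]]' | python3 -m pendant
python3 - <<'E'
from h import *
st()
c=load("scene");cv2.imwrite("pics/f.png",cv2.resize(c["img"][200:245,190:250],None,fx=13,fy=13,interpolation=cv2.INTER_NEAREST)[:,:,::-1])
s=r.state()["ee_pos"]
for z in(0,84): print(np.round((np.array(proj(c,[s[0],s[1],z]))-[190,200])*13))
E
```

```text
clock: 13.1
ee_pos: [580.8, 162.3, 89.9]
tcp_rot: [-3.14, -0.023, 1.854]
wrist_force: [-1.7, 2.2, 11.8]
gripper_width: 24.9
grasp_force: 22.1
13.1 [-1.18  0.63  1.16  1.78 -0.65  1.17  0.47] [580.8 162.3  89.9] [-3.14  -0.023  1.854] toolz [-0.007  0.022 -1.   ] F [-1.7  2.2 11.8] w 24.9 22.1
[385. 441.]
[380. 164.]
```

View pics/f.png

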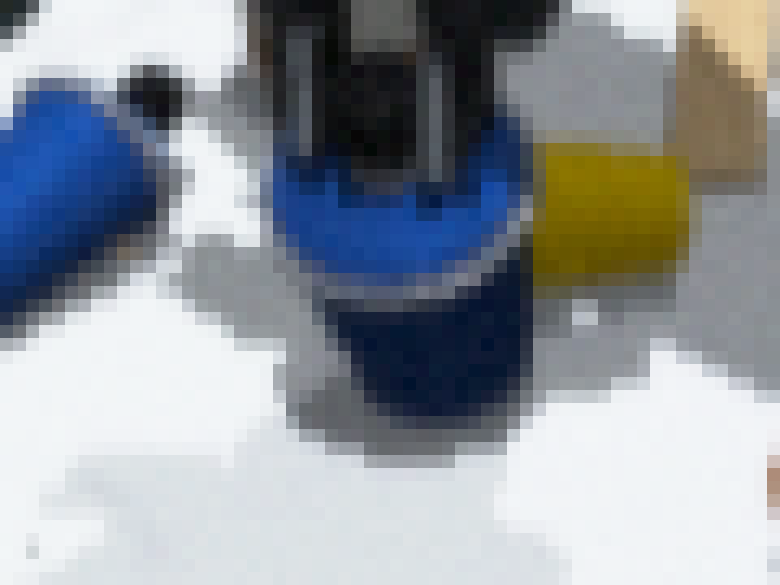

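Scaled: -3 mm is -0.15, -2 mm is -0.1.

```bash
echo '[[15,0,0,-0.1,0],[15,-0.15,0,-0.1,0],[15,-0.3,0,-0.05,0],[15,-0.3,0,-0.05,0],[15,-0.3,0,-0.05,0]]' | python3 -m pendant 20
python3 - <<'E'
from h import *
st()
E
```

```text
clock: 13.65
ee_pos: [582.0, 155.5, 90.1]
tcp_rot: [-3.139, -0.022, 1.853]
wrist_force: [-0.0, 1.8, 10.2]
gripper_width: 25.2
grasp_force: 22.2
13.65 [-1.17  0.62  1.16  1.78 -0.64  1.17  0.47] [582.  155.5  90.1] [-3.139 -0.022  1.853] toolz [-0.009  0.021 -1.   ] F [-0.   1.8 10.2] w 25.2 22.2
```

Scaled: -1 mm is -0.05, -2 mm is -0.1.

```bash
echo '[[15,-0.05,0,-0.1,0],[15,-0.1,0,-0.1,0],[15,-0.1,0,-0.1,0]]' | python3 -m pendant 20; echo '[[40,0,0,0,0],[40,0,0,0,0],[60,0,0,0,0],[85,0,0,0,0],[85,0,0,0,0],[85,0,0,0,0],[85,0,0,0,0],[85,0,0,0,0]]' | python3 -m pendant
python3 - <<'E'
from h import *
st()
c=load("scene");cv2.imwrite("pics/g.png",cv2.resize(c["img"][190:250,180:260],None,fx=9,fy=9,interpolation=cv2.INTER_NEAREST)[:,:,::-1])
s=r.state()["ee_pos"]
for z in(0,84,115): print(np.round((np.array(proj(c,[s[0],s[1],z]))-[180,190])*9))
E
```

```text
clock: 13.95
ee_pos: [581.5, 153.3, 90.6]
tcp_rot: [-3.137, -0.022, 1.853]
wrist_force: [-1.0, 0.5, -1.4]
gripper_width: 24.9
grasp_force: 21.0
clock: 14.75
ee_pos: [581.7, 153.6, 90.9]
tcp_rot: [-3.137, -0.022, 1.853]
wrist_force: [0.7, 0.4, 0.1]
gripper_width: 85.1
grasp_force: 0.0
14.75 [-1.17  0.62  1.16  1.78 -0.64  1.17  0.48] [581.7 153.6  90.9] [-3.137 -0.022  1.853] toolz [-0.01  0.02 -1.  ] F [0.7 0.4 0.1] w 85.1 0.0
[369. 383.]
[366. 191.]
[364. 118.]
```

View pics/g.png

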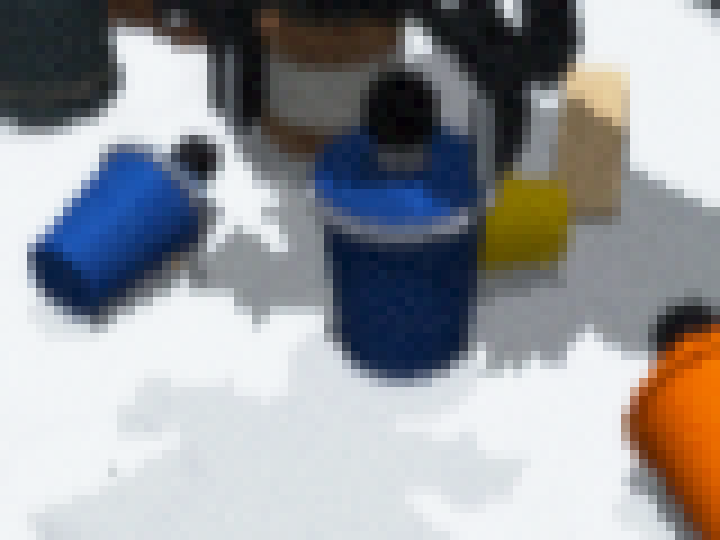

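The pot stands upright and released: knob at (403,108), foot at (405,365). I'll raise the gripper, step aside and measure the knob in both views.

The manual's scale: shifts go in units of 20 mm and turns go in units of 0.05 rad. Converting my numbers, -100 mm is -5, -60 mm is -3.

```bash
echo '[[85,0,0,-1.5,0],[85,0,0,-3,0],[85,0,0,-4.5,0],[85,2.25,0,-5,0],[85,4.5,0,-5,0],[85,6.5,0,-5,0],[85,6.5,0,-5,0]]' | python3 -m pendant
python3 - <<'E'
from h import *
st()
c=load("scene");t=load("top")
cv2.imwrite("pics/h_t.png",t["img"][:,:,::-1])
def dark(c,x0,x1,y0,y1):
    g=c["img"].max(2).astype(int); roi=np.zeros(g.shape,bool); roi[y0:y1,x0:x1]=1
    return sorted([(b[0],b[1]) for b in blobs((g<70)&roi,6)],key=lambda b:-b[0][4])[:3]
ks=dark(c,215,235,192,213); print("scene",ks)
e=plane(c,*ks[0][1],104.5); print(e)
u,v=proj(t,e); kt=dark(t,int(u)-9,int(u)+10,int(v)-9,int(v)+10); print("top",u,v,kt)
print(cross(t,kt[0][1],c,ks[0][1]), plane(t,*kt[0][1],115))
E
```

```text
clock: 15.5
ee_pos: [544.3, 283.9, 193.1]
tcp_rot: [-3.137, -0.023, 1.863]
wrist_force: [0.5, -0.3, 0.2]
gripper_width: 84.4
grasp_force: 0.0
15.5 [-1.44  0.56  1.26  1.65 -0.57  1.35  0.21] [544.3 283.9 193.1] [-3.137 -0.023  1.863] toolz [-0.011  0.021 -1.   ] F [ 0.5 -0.3  0.2] w 84.4 0.0
scene [([215, 192, 14, 19, 161], [221.83, 200.59])]
[596.32465563 127.45648235 104.5       ]
top 206.5636195292643 161.96367584267978 [([202, 161, 11, 10, 90], [207.29, 165.63])]
(array([590.08100784, 127.59689036, 105.39987299]), np.float64(10.153689883817668)) [583.26882014 124.39831465 115.        ]
```

Run:
```python
from h import *
c=load("scene");t=load("top")
for cc,x0,x1,y0,y1 in((c,214,236,190,214),(t,200,216,158,174)):
    print("\n".join(" ".join("%3d"%v for v in row) for row in cc["img"].max(2)[y0:y1,x0:x1])); print()
for z in(84,105,108,115): print(z,plane(t,207.3,165.6,z).round(1))
# blue/steel flange in top
h=cv2.cvtColor(t["img"],cv2.COLOR_RGB2HSV).astype(int); roi=np.zeros(h.shape[:2],bool); roi[145:190,185:230]=1
for s,ce,m in blobs((abs(h[:,:,0]-112)<15)&(h[:,:,1]>60)&roi): print(s,ce)
```

```text
28  24  25  27  26  26  29  26  22  24  21  23  25  56 158 242 246 246 247 246 247 247
 34  31  25  24  22  22  28  19  24  23  23  25  43 117 226 245 246 247 247 246 247 246
 53  65  59  29  28  23  24  21  18  32  30  49 113 200 243 246 246 247 246 246 246 246
 95 111  87  43  27  27  21  15  20  50  55 130 205 242 245 246 246 247 246 246 247 246
121 120  77  61  48  27  16  18  18  56  94 207 241 246 246 246 247 247 246 246 247 246
102  99  64  99  76  34  18  17  25  58 102 219 245 246 246 246 247 247 246 246 247 246
 86  83  58 100  85  35  18  14  26  70 113 219 244 246 246 246 246 246 246 247 246 246
105  97  64 100  87  40  18  20  25  61  93 191 227 244 247 247 246 246 246 246 246 246
131 123  80 100  88  39  25  20  18  29  36  79 120 225 245 247 246 247 246 246 246 246
131 125  76 100  89  39  27  20  15  18  16  14  32 111 230 246 247 246 246 246 246 246
129 127  83 102  92  41  24  19  23  17  12  14  15  48 161 243 247 247 246 246 246 246
131 124  83 103  92  42  23  18  21  17  15  12  17  25 123 244 246 246 247 247 246 246
130 125  82 104  93  39  25  19  10   8  14  
[... 1471 characters left out ...]
  36  30  30  25  26  33  33  33  29  39  99  89  90
 87  91  71  42  29  24  29  41  35  42  29   0  34 103  91  91
 90  85  65  63  23  24  29  39  38  38  28  17  44  98  93  93
 86  90  72  62  18  17  21  16  29  29   7  28  79  96  91  87
 86  87  81  68  67  34  32   2  17  16  17  57 101  98  97  91
 86  90  87  86  66  59  68  48  34  36  76  98  94  95  97  89
 81  87  94  87  83  67  62  69  73  91  91  98  95  99  93 100
 80  84  82  92  89  81  94  87  92  92  96  95  91  99  95  92
 81  85  84  86  86  93  89  94  92  95  94  96  95  87  91  91

84 [590.4 126.9  84. ]
105 [585.6 125.2 105. ]
108 [585.  124.9 108. ]
115 [583.4 124.4 115. ]
[198, 157, 22, 23, 309] [208.6, 167.81]
```

Run:
```python
from h import *
c=load("scene");t=load("top")
print(plane(c,223.8,201.8,104.5).round(1), cross(t,(207.6,165.5),c,(223.8,201.8)), plane(t,207.7,165.3,112), plane(t,208.8,168.2,76))
e=plane(t,207.7,165.3,112); print(go([e[0],e[1],180]))
```

```text
[587.1 129.3 104.5] (array([588.21515725, 125.37019119, 101.39970905]), np.float64(3.1952489016538728)) [584.91197062 123.49980758 112.        ] [584.54939496 123.0345473   76.        ]
('shift', array([-156.1,   -5.3,   10.5]))
```

Scaled: 10 mm is 0.5, -156 mm is -7.8.

```bash
echo '[[85,-2.25,-0.1,0,0],[85,-4.5,-0.15,0,0],[85,-6.5,-0.25,0.25,0],[85,-7.6,-0.25,0.5,0],[85,-7.8,-0.25,0.5,0],[85,-7.8,-0.25,0.5,0]]' | python3 -m pendant
python3 - <<'E'
from h import *
st();print(go([585.5,124.5,130]),go([585.5,124.5,88]))
E
```

```text
clock: 16.4
ee_pos: [585.2, 124.1, 180.5]
tcp_rot: [-3.137, -0.022, 1.85]
wrist_force: [0.2, 1.4, 0.2]
gripper_width: 85.1
grasp_force: 0.0
16.4 [-1.19  0.53  1.25  1.7  -0.54  1.31  0.45] [585.2 124.1 180.5] [-3.137 -0.022  1.85 ] toolz [-0.01  0.02 -1.  ] F [0.2 1.4 0.2] w 85.1 0.0
('shift', array([-0.9,  0.6, 50.5])) ('shift', array([-1.8,  0.8, 92.5]))
```

```bash
echo '[[85,-0.05,0.05,1.5,0],[85,-0.1,0.05,3,0],[85,-0.1,0.05,4,0],[85,-0.1,0.05,4.55,0],[85,-0.1,0.05,4.55,0],[85,-0.1,0.05,4.55,0]]' | python3 -m pendant; echo '[[40,0,0,0,0],[30,0,0,0,0],[30,0,0,0,0],[30,0,0,0,0],[15,0,0,0,0],[15,0,0,0,0],[15,0,0,0,0],[15,0,0,0,0]]' | python3 -m pendant 25;  python3 - <<'E'
from h import *
st()
E
```

```text
clock: 17.0
ee_pos: [586.1, 126.2, 90.2]
tcp_rot: [-3.138, -0.022, 1.854]
wrist_force: [0.8, -0.1, 0.6]
gripper_width: 84.6
grasp_force: 0.0
clock: 17.8
ee_pos: [586.1, 125.8, 89.7]
tcp_rot: [-3.138, -0.022, 1.853]
wrist_force: [1.7, 0.4, 3.5]
gripper_width: 25.2
grasp_force: 24.8
17.8 [-1.12  0.61  1.15  1.79 -0.63  1.16  0.52] [586.1 125.8  89.7] [-3.138 -0.022  1.853] toolz [-0.009  0.02  -1.   ] F [1.7 0.4 3.5] w 25.2 24.8
```

```bash
echo '[[15,0,0,-1,0],[15,0,0,-2.5,0],[15,0,0,-4.5,0],[15,0,0,-6.5,0],[15,0,0,-7,0],[15,0,0,-7,0]]' | python3 -m pendant 50
python3 - <<'E'
from h import *
st();print(go([559.5,-173.2,225]))
c=load("scene"); cv2.imwrite("pics/i.png",c["img"][:,:,::-1])
E
```

```text
clock: 18.4
ee_pos: [587.0, 122.9, 229.6]
tcp_rot: [-3.138, -0.022, 1.853]
wrist_force: [0.2, 0.4, -4.9]
gripper_width: 24.3
grasp_force: 49.8
18.4 [-1.2   0.49  1.28  1.63 -0.5   1.39  0.43] [587.  122.9 229.6] [-3.138 -0.022  1.853] toolz [-0.01  0.02 -1.  ] F [ 0.2  0.4 -4.9] w 24.3 49.8
('shift', array([-276.7, -108.9,   -1.2]))
```

Scaled: -268 mm is -13.4, -250 mm is -12.5.

```bash
echo '[[15,-1.25,-0.5,0,0],[15,-3,-1.2,0,0],[15,-5,-2,0,0],[15,-7,-2.75,0,0],[15,-9,-3.55,0,0],[15,-11,-4.35,0,0],[15,-12.5,-4.95,0,0],[15,-13.4,-5.3,0,0]]' | python3 -m pendant; echo '[[15,-0.3,-0.1,0,0],[15,-0.45,-0.15,0,0],[15,-0.45,-0.15,0,0],[15,-0.45,-0.15,0,0]]' | python3 -m pendant
python3 - <<'E'
from h import *
st();print(go([559.5,-173.2,165]))
c=load("scene");t=load("top")
# pot pose check in scene: blue blob
for cc,nm in((c,"s"),(t,"t")):
    cv2.imwrite(f"pics/j{nm}.png",cc["img"][:,:,::-1])
    h=cv2.cvtColor(cc["img"],cv2.COLOR_RGB2HSV).astype(int)
    for s,ce,m in blobs((abs(h[:,:,0]-112)<15)&(h[:,:,1]>60)&(h[:,:,2]>40),20): print(nm,s,ce)
p=r.state()["ee_pos"]
for z in (-89.7,-5.7): print(np.round(proj(c,p+[0,0,z]),1),np.round(proj(t,p+[0,0,z]),1))
E
```

```text
clock: 19.25
ee_pos: [557.5, -166.7, 221.5]
tcp_rot: [-3.134, -0.023, 1.849]
wrist_force: [-0.4, -0.5, -5.0]
gripper_width: 24.3
grasp_force: 49.7
clock: 19.65
ee_pos: [559.7, -171.7, 223.1]
tcp_rot: [-3.137, -0.022, 1.855]
wrist_force: [0.2, -0.2, -3.9]
gripper_width: 24.6
grasp_force: 49.7
19.65 [-0.71  0.44  1.24  1.67 -0.43  1.37  0.89] [ 559.7 -171.7  223.1] [-3.137 -0.022  1.855] toolz [-0.011  0.02  -1.   ] F [ 0.2 -0.2 -3.9] w 24.6 49.7
('shift', array([-2.7, -0.4, 58.1]))
s [273, 136, 19, 27, 350] [281.12, 148.39]
s [266, 168, 26, 12, 63] [278.05, 175.32]
s [178, 176, 12, 23, 144] [183.88, 187.1]
s [313, 177, 13, 8, 43] [318.91, 180.4]
s [257, 183, 38, 18, 129] [274.76, 192.43]
s [183, 206, 20, 19, 228] [192.64, 215.09]
t [207, 129, 5, 15, 50] [208.52, 136.1]
t [190, 130, 17, 14, 185] [198.15, 136.21]
[281.  158.8] [313.5 172.8]
[282.3 137.3] [319.1 166.1]
```

```bash
echo '[[15,-0.05,0,1,0],[15,-0.1,0,2,0],[15,-0.15,0,2.75,0],[15,-0.15,0,3.25,0],[15,-0.15,0,3.6,0],[15,-0.15,0,3.6,0],[15,-0.15,0,3.6,0]]' | python3 -m pendant
python3 - <<'E'
from h import *
st();print(go([559.5,-173.2,130]))
E
```

```text
clock: 20.45
ee_pos: [559.8, -175.0, 152.1]
tcp_rot: [-3.138, -0.022, 1.853]
wrist_force: [0.1, -0.1, -4.4]
gripper_width: 24.2
grasp_force: 49.6
20.45 [-0.66  0.5   1.18  1.75 -0.5   1.25  0.94] [ 559.8 -175.   152.1] [-3.138 -0.022  1.853] toolz [-0.01  0.02 -1.  ] F [ 0.1 -0.1 -4.4] w 24.2 49.6
('shift', array([ 1.3,  0.3, 22.2]))
```

```bash
echo '[[15,0.05,0,0.25,0],[15,0.05,0,0.5,0],[15,0.05,0,0.75,0],[15,0.05,0,0.75,0],[15,0.05,0,0.75,0]]' | python3 -m pendant; python3 -c "
from h import *
st()"; echo '[[15,0,0,0.1,0],[15,0,0,0.2,0],[15,0,0,0.2,0],[15,0,0,0.2,0]]' | python3 -m pendant
python3 - <<'E'
from h import *
st();print(go([559.5,-173.2,122]))
E
```

```text
clock: 20.95
ee_pos: [559.0, -173.5, 136.5]
tcp_rot: [-3.137, -0.022, 1.853]
wrist_force: [-0.3, 0.2, -5.0]
gripper_width: 24.1
grasp_force: 49.7
20.95 [-0.65  0.51  1.16  1.77 -0.51  1.22  0.95] [ 559.  -173.5  136.5] [-3.137 -0.022  1.853] toolz [-0.01  0.02 -1.  ] F [-0.3  0.2 -5. ] w 24.1 49.7
clock: 21.35
ee_pos: [559.1, -173.4, 132.6]
tcp_rot: [-3.137, -0.022, 1.853]
wrist_force: [0.1, 1.5, -5.3]
gripper_width: 24.4
grasp_force: 49.7
21.35 [-0.64  0.52  1.16  1.77 -0.52  1.21  0.95] [ 559.1 -173.4  132.6] [-3.137 -0.022  1.853] toolz [-0.01  0.02 -1.  ] F [ 0.1  1.5 -5.3] w 24.4 49.7
('shift', array([-0.2,  0.4, 10.6]))
```

```bash
for i in 1 2; do echo '[[15,0,0,0.05,0],[15,0,0,0.1,0],[15,0,0,0.1,0],[15,0,0,0.1,0]]' | python3 -m pendant|egrep 'ee_pos|wrist'; done
```

```text
ee_pos: [559.2, -173.3, 130.7]
wrist_force: [0.3, 2.8, -4.2]
ee_pos: [559.1, -173.3, 128.7]
wrist_force: [0.7, 4.7, -4.4]
```

Scaled: 1 mm is 0.05.

```bash
echo '[[15,0.05,0,0,0],[15,0.05,0,0,0],[15,0.05,0,0,0]]' | python3 -m pendant|egrep 'ee_pos|wrist'; for i in 1 2; do echo '[[15,0,0,0.05,0],[15,0,0,0.1,0],[15,0,0,0.1,0],[15,0,0,0.1,0]]' | python3 -m pendant|egrep 'ee_pos|wrist'; done
```

```text
ee_pos: [558.7, -172.7, 128.7]
wrist_force: [1.7, 3.7, -4.9]
ee_pos: [558.8, -172.5, 126.7]
wrist_force: [3.2, 2.1, -4.1]
ee_pos: [558.9, -172.3, 124.7]
wrist_force: [3.4, 3.7, -3.0]
```

```bash
echo '[[15,0.035,0.06,0,0],[15,0.035,0.06,0,0],[15,0.035,0.06,0,0]]' | python3 -m pendant|egrep 'ee_pos|wrist'; for i in 1; do echo '[[15,0,0,0.05,0],[15,0,0,0.075,0],[15,0,0,0.075,0],[15,0,0,0.075,0]]' | python3 -m pendant|egrep 'ee_pos|wrist'; done
```

```text
ee_pos: [559.1, -171.9, 124.5]
wrist_force: [0.9, 1.3, -3.9]
ee_pos: [559.3, -171.6, 123.1]
wrist_force: [-0.7, 0.8, -4.9]
```

```bash
for i in 1 2; do echo '[[15,0,0,0.02,0],[15,0,0,0.04,0],[15,0,0,0.04,0],[15,0,0,0.04,0]]' | python3 -m pendant|egrep 'ee_pos|wrist'; done
```

```text
ee_pos: [559.4, -171.5, 122.4]
wrist_force: [-1.5, 1.3, -2.9]
ee_pos: [559.5, -171.4, 121.7]
wrist_force: [-2.5, 0.5, -1.5]
```

Scaled: -0.4 mm is -0.02, 0.6 mm is 0.03.

```bash
echo '[[15,0.005,-0.02,0.015,0],[15,0.005,-0.02,0.03,0],[15,0.005,-0.02,0.03,0],[15,0.005,-0.02,0.03,0]]' | python3 -m pendant|egrep 'ee_pos|wrist'; echo '[[15,0,0,0,0],[15,0,0,0,0]]' | python3 -m pendant|egrep 'ee_pos|wrist'
```

```text
ee_pos: [559.5, -171.4, 121.3]
wrist_force: [-1.3, 0.9, 2.2]
ee_pos: [559.5, -171.3, 121.2]
wrist_force: [0.4, 1.1, 2.6]
```

```bash
echo '[[15,0,0,0,0],[15,0,0,0,0],[15,0,0,0,0]]' | python3 -m pendant 20|egrep 'ee_pos|wrist|grasp'; echo '[[30,0,0,0,0],[30,0,0,0,0],[40,0,0,0,0],[60,0,0,0,0],[85,0,0,0,0],[85,0,0,0,0],[85,0,0,0,0],[85,0,0,0,0]]' | python3 -m pendant; echo '[[85,0,0,-1,0],[85,0,0,-2.5,0],[85,0,0,-4.5,0],[85,0,0,-5.5,0],[85,0,0,-5.5,0]]' | python3 -m pendant
python3 - <<'E'
from h import *
st(); c=load("scene"); 
a=cv2.resize(c["img"][115:205,240:340],None,fx=6,fy=6,interpolation=cv2.INTER_NEAREST)
cv2.imwrite("pics/k.png",a[:,:,::-1])
for p in([559.5,-173.2,135.5],[559.5,-173.2,92],[559.5,-173.2,101]): print(np.round((np.array(proj(c,p))-[240,115])*6))
E
```

```text
ee_pos: [559.4, -171.3, 121.1]
wrist_force: [0.7, 1.6, 2.5]
grasp_force: 50.1
clock: 26.45
ee_pos: [559.2, -171.4, 121.0]
tcp_rot: [-3.137, -0.022, 1.853]
wrist_force: [-0.4, 0.6, -0.2]
gripper_width: 84.9
grasp_force: 0.0
clock: 26.95
ee_pos: [561.5, -174.4, 233.9]
tcp_rot: [-3.141, -0.02, 1.853]
wrist_force: [-0.1, 0.2, -0.5]
gripper_width: 84.7
grasp_force: 0.0
26.95 [-0.71  0.43  1.25  1.65 -0.43  1.38  0.88] [ 561.5 -174.4  233.9] [-3.141 -0.02   1.853] toolz [-0.006  0.019 -1.   ] F [-0.1  0.2 -0.5] w 84.7 0.0
[248. 259.]
[244. 323.]
[245. 310.]
```

View pics/k.png

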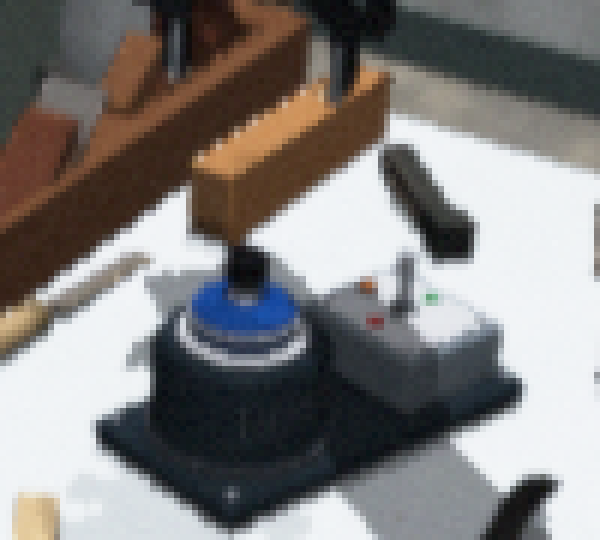

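The pot (knob (245,268), flange at (245,310)) sits upright in the well with a gap above the white ring. The toggle tip is at (406,258) and the green mark at (432,297). Next is the toggle.

Run:
```python
from h import *
c=load("scene");t=load("top")
print(cross(t,(357.6,190.2),c,(307.7,157.5)))
w=np.array([.29,.957,0]);P=np.array([519.3,-300.8,0]); S=P+34*w
print(S,go([S[0],S[1],234]),go([S[0],S[1],130]))
```

```text
(array([ 519.71213377, -304.81233496,   92.58045716]), np.float64(3.550822651578301))
[ 529.16  -268.262    0.   ] ('shift', array([-82.6, -56.1,  -5.4])) ('shift', array([-84.9, -55.6,  98.6]))
```

Scaled: -82 mm is -4.1, -70 mm is -3.5, 0.575 rad is 11.5.

```bash
echo '[[0,-1,-0.75,-0.25,2],[0,-2.25,-1.5,-0.25,4],[0,-3.5,-2.25,-0.25,6],[0,-4.1,-2.8,-0.25,8.4],[0,-4.1,-2.8,-0.25,10.8],[0,-4.1,-2.8,-0.25,11.5],[0,-4.1,-2.8,-0.25,11.5]]' | python3 -m pendant 20
python3 - <<'E'
from h import *
st();print(go([529.2,-268.3,93]))
E
```

```text
clock: 27.8
ee_pos: [528.9, -267.8, 233.2]
tcp_rot: [-3.124, -0.016, 1.277]
wrist_force: [-0.2, 0.8, -0.5]
gripper_width: -0.0
grasp_force: 0.0
27.8 [-0.55  0.51  1.32  1.63 -0.51  1.42  0.54] [ 528.9 -267.8  233.2] [-3.124 -0.016  1.277] toolz [-0.012  0.02  -1.   ] F [-0.2  0.8 -0.5] w -0.0 0.0
('shift', array([ -2.6,   2.9, 140.1]))
```

Scaled: 140 mm is 7, 135 mm is 6.75.

```bash
echo '[[0,0,0.05,2,0],[0,-0.05,0.1,4,0],[0,-0.1,0.15,5.75,0],[0,-0.1,0.15,6.75,0],[0,-0.1,0.15,7,0],[0,-0.1,0.15,7,0],[0,-0.1,0.15,7,0]]' | python3 -m pendant
python3 - <<'E'
from h import *
st();print(go([519.3+.29*20,-300.8+.957*20,93]))
E
```

```text
clock: 28.5
ee_pos: [530.7, -268.4, 95.4]
tcp_rot: [-3.127, -0.016, 1.278]
wrist_force: [-0.3, 0.5, 1.0]
gripper_width: -0.1
grasp_force: 0.0
28.5 [-0.46  0.62  1.18  1.79 -0.63  1.19  0.62] [ 530.7 -268.4   95.4] [-3.127 -0.016  1.278] toolz [-0.009  0.019 -1.   ] F [-0.3  0.5  1. ] w -0.1 0.0
('shift', array([-14.4,  -1.5,   2.2]))
```

```bash
echo '[[0,-0.25,-0.05,0.1,0],[0,-0.55,-0.05,0.1,0],[0,-0.7,-0.05,0.1,0],[0,-0.7,-0.05,0.1,0]]' | python3 -m pendant|egrep 'ee_pos|wrist'; for i in 1 2; do echo '[[0,-0.1,0,0,0],[0,-0.2,0,0,0],[0,-0.2,0,0,0]]' | python3 -m pendant|egrep 'ee_pos|wrist';done
```

```text
ee_pos: [524.9, -282.0, 92.6]
wrist_force: [-0.5, -0.4, 0.1]
ee_pos: [524.0, -285.1, 92.2]
wrist_force: [0.6, -0.4, 0.3]
ee_pos: [522.9, -288.9, 92.1]
wrist_force: [-0.1, 1.6, 1.2]
```

```bash
for i in 1 2; do echo '[[0,-0.1,0,0,0],[0,-0.2,0,0,0],[0,-0.2,0,0,0]]' | python3 -m pendant|egrep 'ee_pos|wrist';done; echo '[[0,-0.1,0,0,0],[0,-0.1,0,0,0]]' | python3 -m pendant|egrep 'ee_pos|wrist'
```

```text
ee_pos: [521.7, -292.7, 92.0]
wrist_force: [0.7, 2.0, 0.7]
ee_pos: [520.6, -296.3, 91.8]
wrist_force: [1.9, 2.4, -1.1]
ee_pos: [520.0, -298.2, 91.8]
wrist_force: [1.4, 2.7, -1.8]
```

```bash
for i in 1 2; do echo '[[0,-0.1,0,0,0],[0,-0.1,0,0,0]]' | python3 -m pendant|egrep 'ee_pos|wrist';done; echo '[[0,-0.05,0,0,0],[0,-0.05,0,0,0]]' | python3 -m pendant|egrep 'ee_pos|wrist'
```

```text
ee_pos: [519.8, -299.1, 91.7]
wrist_force: [1.7, 6.8, 0.2]
ee_pos: [519.8, -299.4, 91.6]
wrist_force: [2.0, 13.0, 3.0]
ee_pos: [519.8, -299.6, 91.5]
wrist_force: [2.4, 14.6, 3.3]
```

Scaled: 1 mm is 0.05.

```bash
echo '[[0,0.05,0,0,0],[0,0.05,0,0,0],[0,0.05,0,0,0],[0,0.05,0,0,0],[0,0.05,0,0,0],[0,0.05,0,0,0],[0,0.05,0,0,0],[0,0.05,0,0,0]]' | python3 -m pendant|egrep 'clock|wrist'; echo '[[0,0,0,0,0],[0,0,0,0,0],[0,0,0,0,0],[0,0,0,0,0],[0,0,0,0,0],[0,0,0,0,0],[0,0,0,0,0],[0,0,0,0,0]]' | python3 -m pendant|egrep 'clock|wrist'; echo '[[0,0.3,0,0,0],[0,0.7,0,0,0],[0,1.2,0,0,0],[0,1.6,0,0,0],[0,1.75,0,-0.25,0],[0,1.75,0,-2.5,0],[0,1.75,0,-5,0],[0,1.75,0,-7,0]]' | python3 -m pendant;echo '[[0,-1.5,3,-2,0],[0,-2.5,0,-3,0],[0,-2.5,0,-3,0],[0,-2.5,0,-3,0]]' | python3 -m pendant
python3 - <<'E'
from h import *
st();c=load("scene");t=load("top")
h=cv2.cvtColor(c["img"],cv2.COLOR_RGB2HSV).astype(int)
for s,ce,m in blobs((abs(h[:,:,0]-112)<15)&(h[:,:,1]>150)&(h[:,:,2]>40),20): print("blue",s,ce)
print("toggle\n",c["img"].min(2)[152:172:2,300:318])
old=cv2.imread("pics/raw_scene.png")[:,:,::-1]
E
```

```text
clock: 31.7
wrist_force: [1.3, 12.0, 2.9]
clock: 32.5
wrist_force: [2.0, 11.8, 2.9]
clock: 33.3
ee_pos: [530.2, -272.0, 235.1]
tcp_rot: [-3.127, -0.015, 1.277]
wrist_force: [1.0, -0.0, -0.1]
gripper_width: 0.1
grasp_force: 0.0
clock: 33.7
ee_pos: [514.8, -322.9, 293.2]
tcp_rot: [-3.128, -0.015, 1.273]
wrist_force: [0.2, 0.1, 0.0]
gripper_width: 0.0
grasp_force: 0.0
33.7 [-0.42  0.48  1.3   1.5  -0.47  1.52  0.58] [ 514.8 -322.9  293.2] [-3.128 -0.015  1.273] toolz [-0.008  0.019 -1.   ] F [0.2 0.1 0. ] w 0.0 0.0
blue [272, 162, 17, 8, 87] [280.1, 166.28]
blue [184, 207, 18, 17, 179] [192.35, 215.31]
toggle
 [[137 137 136 137 138 144 130 109  80  41  14  10  13  25  27  27  22  24]
 [137 135 139 138 133 135 137 132 134 105  47  20  13  15  17  17  19  18]
 [139 140 138 136 139 135 134 133 120 124  75  34  21  11  13  18  17  16]
 [139 141 137 136 136 128  96  82  71 103 109  92  52  46  57  57  56  69]
 [131 139 151 177 175 114  78  75  76 108 127 132 136 136 135 137 134 137]
 [ 80  60 143 225 227 164 101  71  83 118 109 113 129 133 139 135 137 138]
 [204 176 184 229 230 194  92  66  79 114  95  54  64  98 113 120 125 132]
 [226 226 230 229 208 105  74  57  59  93 119 119 125 122 124 125 120 116]
 [196 130  99 130 214 195 179 165 126 123 124 124 125 126 126 126 125 120]
 [120 150 179 188 196 199 198 194 109  88 107 113 123 123 124 110 111  86]]
```

```bash
python3 -c "
from rig import r
print(r.job_done())"
```

```text
the job is handed in; nothing more can be done
None
```

I handed the job in at about 34 s of the 72 s. The pot was stood upright on the bench and released, then set lightly in the well with a gap under its flange. The toggle was held at its stop on the green side for about two seconds and sprang back to the middle. The camera and force readings fit this, but the hand-in returned no verdict, and I did not re-measure the jar, tin and wedge at the end.

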